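# Seat a brass die block in the corner pocket of a goldsmith's registration plate

## Task

With the fingertips only, push the brass block flat up against the steel rail well short of the pocket, then slide it along the rail into the corner pocket until it sits fully home, flush against both the rail and the end stop, and take the hand away. Never pick the block up or tip it; it stays flat on the plate the whole time. Leave the copper block and the little steel ring where they are.

Things in the scene. Friction and masses are not known exactly. Their poses are not given: they have to be found in the camera images.
- plate: Fixed dark steel plate, 210 mm (its x) by 340 mm (its y), 12 mm thick; origin at the centre of its underside on the table, z up; its place and yaw vary. Walls stand 14 mm above its upper face. They form a corner pocket 36 mm wide and 22 mm deep along y, open toward -y and upward; the seated block sticks 26 mm out of it.
- rail (a point): Middle of the bright steel rail's inner face at its foot, plate (85, 0, 12) mm, axes as the plate's. The rail runs along the plate's whole +x edge (340 mm) and is 18 mm thick; its face looks to plate -x.
- stop (a point): Foot of the end stop's inner face, in the pocket's corner with the rail, plate (85, 150, 12) mm. The steel end stop crosses the rail's +y end; its face looks to plate -y and spans plate x = 39 to 85 mm.
- lip (a point): Inner front corner of the short blue lip, at its foot, plate (49, 128, 12) mm: the pocket's mouth. The lip is 10 mm thick (plate x = 39 to 49 mm), faces the rail 36 mm away and runs from here to the end stop.
- home (a point): Point on the plate's upper face (12 mm above the table), at plate (69, 126, 12) mm, axes as the plate's: the brass block's origin lies here when it is fully home.
- brass_block: Loose yellow brass block with a dark round inlay on top, 32 mm (its x) by 48 mm (its y) by 12 mm high, about 140 g (varies); origin at the centre of its underside. It lies flat on the plate, turned up to about 30 degrees from the plate's axes, clear of the rail. Seated, its long (48 mm) side lies along the rail, either way round.
- copper_block: Loose reddish copper block of the same shape and size, also lying on the plate; must stay put. Which of the two blocks is nearer the pocket varies, but both lie about 70 mm or more clear of the rail's face, so a block can pass between.
- steel_ring: Loose steel ring, 25 mm outside diameter, 14 mm high, lying flat on the plate near its corner away from the rail at the +y end; origin at the centre of its underside; must stay put.
There are look-alikes about, which are no part of the job. Leave any green or pink look-alike of the brass_block alone.

How it is judged (in metres and radians):
On the way:
1. the brass block lies flat along the rail (gap under 3.5 mm, within 4 degrees), before it enters the pocket (x of brass_block in the frame of home above -0.0035 m and y of brass_block in the frame of home below -0.027 m and angle between the x axis of brass_block and the x axis of plate, either way round below 0.07 rad), for 0.1 s.
At the end, for the whole second after the job is handed in: The brass block rests flat in the pocket, within 3 mm of the rail and within 3 mm of the end stop, square to the rail within 4 degrees, at rest and released (x of brass_block in the frame of home between -0.003 and 0.003 m and y of brass_block in the frame of home between -0.003 and 0.003 m and z of brass_block in the frame of home below 0.003 m and angle between the x axis of brass_block and the x axis of plate, either way round below 0.07 rad and angle between brass_block's own z axis and vertical below 0.05 rad and linear speed of brass_block below 0.01 m/s); the robot touches nothing.
It fails at once if the brass block is lifted off the plate (more than 5 mm) or tipped (more than 14 degrees) (z of brass_block in the frame of home above 0.005 m or angle between brass_block's own z axis and vertical above 0.25 rad).
It fails at once if the copper block is moved more than 12 mm (distance of copper_block from where it was at the start of the episode above 0.012 m).
It fails at once if the steel ring is moved more than 12 mm (distance of steel_ring from where it was at the start of the episode above 0.012 m).
It also fails if it takes over 58 s, if anything falls off the work surface, if the arm or the gripper's body presses on something with over 40 N, if the wrist force passes 120 N, or if a joint passes its speed limit or range.

## Robot

A 6-joint arm with a two-finger parallel gripper is mounted at the origin on the work surface. World frame = base frame: x ahead of the robot, y to its left, z up, the work surface at z = 0. Lengths are in mm, angles in rad, forces in N, time in s.
With the tool pointing down it reaches from about 275 to 750 mm from the base axis. Payload 10.2 kg.
Tool frame: the origin (TCP) lies midway between the tips of the shut fingers; the grasp point (between the pads) lies 19 mm behind it; z points along the fingers, y is the line along which they close (so a half turn about z gives the same grasp; the last joint's range is limited). The gripper opens to 85 mm and grips with 20 to 120 N. Pads are 22 mm wide; open, the fingers measure 114 mm over their backs; the gripper's body (76 mm by 85 mm) begins 54 mm behind the grasp point. The pads swing forward as they close: fully open they stand 13 mm farther back than shut.
Start: joints at [-1.492, 0.313, 1.498, -0, 1.331, -0.223], TCP at [156.038, -501.282, 200.894] pointing down, gripper open.
Joint ranges: [-2.94, 2.94], [-0.97, 2.17], [0.19, 2.56], [-1.23, 4.37], [0.02, 3.11], [-2.88, 2.88]. Speed limits (rad/s): [2.39, 2.39, 3.01, 3.14, 3.14, 3.14].

## Interface

Orientations are given as a unit quaternion [w, x, y, z].
In Python, from rig import ctrl gives the robot as it stands.
- The arm moves only by the tool send_rows, never from a script. Its argument "targets" is a list of rows, each an object with "offset": the shift along the world's x, y, z in cm, a list of three; "spin": the turn about the world's z in rad. A call has 1 to 8 rows; each row is the pose to reach, as a shift and turn from the pose commanded when the call began; what a row does not reach only later rows make up. A row lasts 1/12 s, in which the tool goes at most 41.7 mm and 7.16 degrees, less where a joint would pass 70% of its speed; a pose out of reach is approached as far as the arm can. A call with a gripper value outside its range is refused whole. "grip" is the opening, from 0 (shut) to 1 (fully open), set as the call begins (left out, the last holds). The fingers move at their own pace and stop on an object; "squeeze" is the grip in N (left out, the last holds). Time passes only in rows, so rows that repeat a pose let the fingers close. It gives the time, the measured TCP pose, the force, the opening and the grip force at its end, in the units of the state.
- ctrl.sense(): the state, without advancing time (a new reading comes with each control period).
- ctrl.capture(name): name is "scene" or "top" or "wrist"; returns (picture, depth): 400x640x3 uint8, red, green, blue; 400x640 float32, mm along the optical axis (not along the pixel's ray), 0 where there is no reading.
- ctrl.calibration(name): a dict with "fx", "fy", "cx", "cy" (pixels), "view" (4x4, takes a point from world to camera coordinates); the wrist camera has in their place "mount" (4x4, takes a point from camera to tool coordinates, whose origin is the TCP and whose axes are the flange's). Camera axes: x right, y down, z forward; pixel columns grow to the right and rows downward; lengths in mm; the calibration is good to about 2 mm. The wrist camera is an equidistant fisheye: a pixel r from the principal point sees the ray r / f radians off the axis. A picture is of the moment at which its call begins: read the wrist's pose just before it. calibration takes no time and is no camera call.
- ctrl.finish_job(): hands the job in; it is judged then, once.
Trained networks look in the newest picture that a camera, given by its name, has taken for a name from the list of things; names that differ only in an ending like _2 or _b are one class to them, and where a whole thing is asked for, a point or a joint stands for the part that bears it (a point fixed in the world has none). Each returns a list of dicts, best first, with "conf" (0 to 1); they miss things now and then, are a little off and sometimes report something else, mostly with a low value. They report only what shows in the picture. A call takes as long as a camera call. They do not tell look-alikes from the thing itself.
- ctrl.search_frame(camera, query): "box" ([left, top, right, bottom] in pixels, round what is visible of it).
- ctrl.place_of(camera, query): "uv" ([column, row] in pixels: a listed point, or the origin of a listed thing).
The state is a dict: "time_s": time; "joints": joint angles; "dq": joint speeds; "tau": joint torques, N m; "eef_pos": TCP position; "ee_rot": TCP orientation; "force": force on the tool from outside, world axes, zero at the start; "wrist_torque": the same for the moment, N m; "grip_width": opening from 0.0 (shut) to 1.0 (fully open); "grip_force": force on a finger pad.
Only numpy, scipy, OpenCV 4.12 (cv2) and the standard library are available. Lean on these libraries where they do the work, as an engineer would, in place of code of your own. Each camera call takes 0.05 s, during which the arm holds its last target. There are 200 camera calls.

## Working session

There is one attempt and no reset: what is moved stays moved. The work goes in short steps, Python scripts to look and compute and a tool call to move; the robot and the scene stay as the last step left them, time stands still between calls to the robot, and variables do not carry over. Pictures are saved under pics/ and viewed, at most 10 in all, crops included, and the job is handed in when it is done.

Besides the shell and the picture viewer there is one more tool, called after "Emit:" by a JSON object that holds its "api" and its "payload", one argument or row to a line. send_rows: Moves the arm, as the interface text tells. Its arguments: {"type":"object","properties":{"targets":{"type":"array"},"grip":{"type":"number"},"squeeze":{"type":"number"}},"required":["targets"]}

```bash
mkdir -p pics
cat > h.py <<'E'
import numpy as np, cv2
from rig import ctrl
def cap(n):
    im,d=ctrl.capture(n); return im,d
def unproj(n,u,v,d=None,z=None):
    c=ctrl.calibration(n); T=np.linalg.inv(np.array(c["view"]))
    r=np.array([(u-c["cx"])/c["fx"],(v-c["cy"])/c["fy"],1.0])
    o=T[:3,3]; w=T[:3,:3]@r
    s=d if z is None else (z-o[2])/w[2]
    return o+s*w
def proj(n,p):
    c=ctrl.calibration(n); q=np.array(c["view"])@np.append(p,1)
    return np.array([c["fx"]*q[0]/q[2]+c["cx"],c["fy"]*q[1]/q[2]+c["cy"]])
E
python3 - <<'E'
from h import *
for n in ["top","scene"]:
    im,d=cap(n); cv2.imwrite(f"pics/{n}0.png",im[:,:,::-1]); np.savez(f"pics/{n}0.npz",im=im,d=d)
    for q in ["brass_block","copper_block","steel_ring","rail","stop","lip","home"]:
        for r in ctrl.place_of(n,q)[:4]:
            uv=r["uv"]; print(n,q,np.round(uv),round(r["conf"],2),np.round(unproj(n,*uv,z=12)))
print(ctrl.sense())
E
```

```text
top brass_block [336. 278.] 0.84 [348. -27.  12.]
top brass_block [404. 202.] 0.8 [ 526. -184.   12.]
top brass_block [427. 108.] 0.71 [ 751. -238.   12.]
top brass_block [383. 112.] 0.7 [ 739. -133.   12.]
top copper_block [288. 168.] 0.61 [604.  89.  12.]
top copper_block [345. 209.] 0.56 [508. -45.  12.]
top steel_ring [304. 230.] 0.41 [457.  51.  12.]
top rail [351. 163.] 0.83 [618. -59.  12.]
top stop [284. 166.] 0.58 [606.  99.  12.]
top lip [299. 184.] 0.76 [565.  63.  12.]
top home [298. 175.] 0.79 [586.  65.  12.]
top home [285. 170.] 0.37 [598.  95.  12.]
scene brass_block [155. 217.] 0.85 [ 759. -218.   12.]
scene brass_block [307. 111.] 0.82 [ 348. -178.   12.]
scene brass_block [187. 236.] 0.77 [ 751. -137.   12.]
scene brass_block [358. 139.] 0.68 [355. -30.  12.]
scene copper_block [305. 178.] 0.85 [513. -53.  12.]
scene steel_ring [361. 187.] 0.69 [464.  51.  12.]
scene rail [268. 213.] 0.92 [624. -54.  12.]
scene lip [333. 227.] 0.97 [574.  63.  12.]
scene home [328. 232.] 0.94 [589.  62.  12.]
{'time_s': 0.8, 'joints': array([-1.49239636e+00,  3.12889318e-01,  1.49771637e+00, -7.86753963e-06,
        1.33101214e+00, -2.23440171e-01]), 'dq': array([ 1.55659548e-03,  1.23944220e-03,  1.29160620e-03, -7.99038724e-04,
       -7.98630979e-05, -5.18518707e-04]), 'tau': array([ 9.07913727e-05, -4.12140763e+01, -2.59885150e+01, -1.59595256e-04,
        5.08856774e-04,  1.01316886e-06]), 'eef_pos': array([ 156.03648355, -501.27085663,  200.89347505]), 'ee_rot': array([-1.28313120e-05,  9.88633026e-01,  1.50348728e-01, -2.89911742e-06]), 'force': array([-0.0483406 , -0.65998652,  0.24398208]), 'wrist_torque': array([-0.01029668, -0.00991022,  0.00056222]), 'grip_force': 0.0, 'grip_width': 1.0014720692011585}
```

View pics/top0.png

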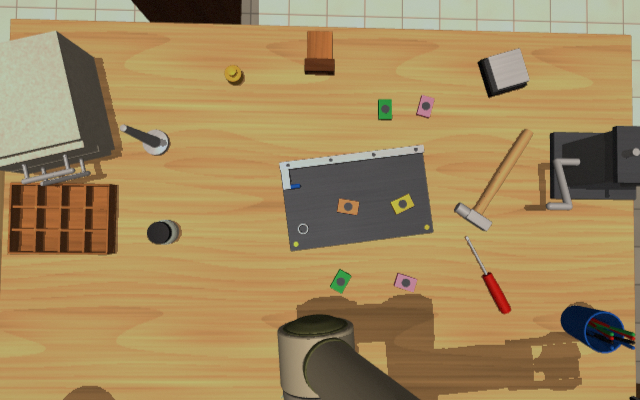

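View pics/scene0.png

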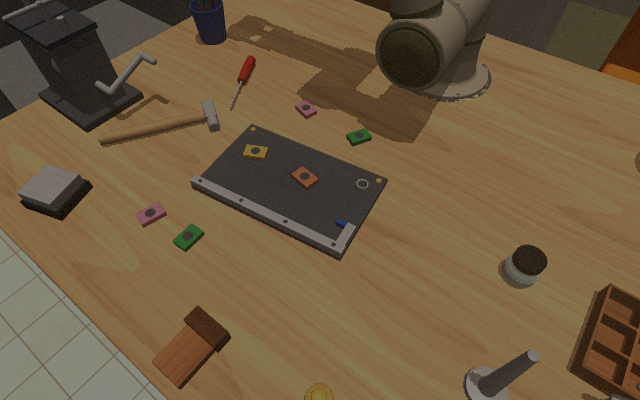

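Candidates: yellow (403,204) in top / (256,152) in scene; green look-alikes (341,281), (385,109); pink ones (405,282), (426,106); copper (348,207). I choose the yellow block with the dark inlay at (403,204).

```bash
cat >> h.py <<'E'
def seg(n,im,lo,hi,z,roi=None):
    hsv=cv2.cvtColor(im,cv2.COLOR_RGB2HSV); m=cv2.inRange(hsv,np.array(lo),np.array(hi))
    if roi is not None:
        k=np.zeros_like(m); a,b,c,d=roi; k[b:d,a:c]=255; m&=k
    cs,_=cv2.findContours(m,cv2.RETR_EXTERNAL,cv2.CHAIN_APPROX_NONE)
    c=max(cs,key=cv2.contourArea)
    c=cv2.convexHull(c)[:,0]
    P=np.array([unproj(n,u,v,z=z)[:2] for u,v in c],np.float32)
    return cv2.minAreaRect(P),c,m
E
python3 - <<'E'
from h import *
for n,rb,rp in [("top",(385,188,425,222),(270,140,440,255)),("scene",(235,138,280,168),(185,115,395,260))]:
    im=np.load(f"pics/{n}0.npz")["im"]
    hsv=cv2.cvtColor(im,cv2.COLOR_RGB2HSV)
    u,v=((403,204) if n=="top" else (256,152))
    print(hsv[v-8:v+9:4,u-10:u+11:5].tolist())
    print(n,"brass",seg(n,im,(18,90,90),(35,255,255),24,rb)[0])
    print(n,"plate",seg(n,im,(0,0,20),(180,90,110),12,rp)[0])
    a,b,c,d=rp
    cv2.imwrite(f"pics/{n}crop.png",cv2.resize(im[b:d,a:c,::-1],None,fx=3.7,fy=3.7,interpolation=cv2.INTER_CUBIC))
    for q in ["copper_block"]:
        pass
    # rail points by the nets, both cameras
E
```

```text
[[[150, 10, 80], [0, 3, 80], [24, 179, 147], [27, 168, 188], [30, 7, 75]], [[23, 102, 118], [28, 165, 186], [20, 9, 82], [27, 166, 189], [0, 0, 78]], [[28, 164, 188], [27, 118, 136], [165, 6, 79], [26, 166, 189], [26, 163, 181]], [[22, 184, 118], [27, 166, 187], [27, 136, 148], [26, 150, 163], [160, 10, 78]], [[165, 7, 76], [26, 168, 187], [150, 3, 77], [0, 0, 74], [150, 3, 76]]]
top brass ((522.52978515625, -177.66102600097656), (33.30039978027344, 49.38789749145508), 27.070823669433594)
top plate ((527.6416625976562, -73.18544006347656), (190.38429260253906, 338.362548828125), 8.023656845092773)
[[[12, 67, 69], [17, 71, 68], [6, 24, 53], [15, 33, 61], [9, 32, 55]], [[20, 157, 135], [21, 153, 123], [4, 33, 54], [22, 156, 131], [21, 159, 135]], [[21, 148, 136], [20, 122, 90], [4, 36, 56], [21, 156, 131], [19, 178, 83]], [[17, 180, 61], [18, 178, 86], [20, 162, 115], [21, 156, 134], [19, 125, 55]], [[0, 29, 61], [6, 43, 59], [13, 49, 62], [13, 126, 65], [12, 22, 57]]]
scene brass ((525.7319946289062, -177.04367065429688), (33.01924133300781, 47.58792495727539), 26.12702178955078)
scene plate ((542.148193359375, -74.50767517089844), (212.97140502929688, 349.32696533203125), 7.956806182861328)
```

View pics/topcrop.png

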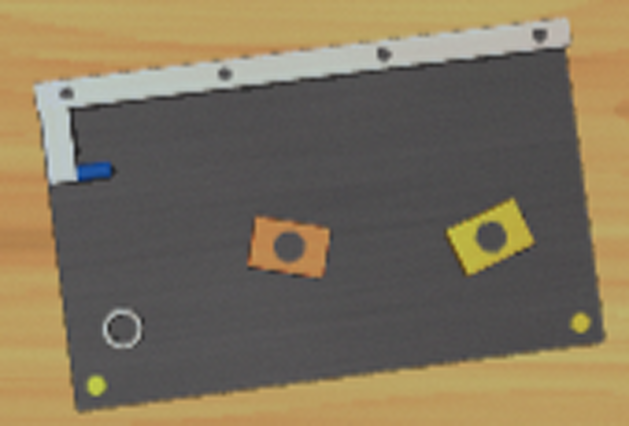

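The crop confirms it: the yellow block with the dark inlay is at about (490,237) in the crop. Its long side is turned about 19° from the rail, and copper is to its left at (290,245). Plate yaw is about 8° with its centre near (537,-71). The plan is two slightly opened fingertips behind the long side, pushing along tool x.

Emit:
{"api": "send_rows", "payload": {
  "targets": [
    {"offset":[33,30.5,-8],"spin":0.162},
    {"offset":[33,30.5,-8],"spin":0.162},
    {"offset":[33,30.5,-8],"spin":0.162},
    {"offset":[33,30.5,-8],"spin":0.162},
    {"offset":[33,30.5,-8],"spin":0.162},
    {"offset":[33,30.5,-8],"spin":0.162},
    {"offset":[33,30.5,-8],"spin":0.162},
    {"offset":[33,30.5,-8],"spin":0.162}
  ],
  "grip": 0.18,
  "squeeze": 30
}}

```text
time_s: 1.47
eef_pos: [398.3, -277.0, 142.4]
ee_rot: [0.0, 0.973, 0.23, 0.0]
force: [0.6, -0.8, 0.3]
grip_width: 0.18
grip_force: 0.0
```

Emit:
{"api": "send_rows", "payload": {
  "targets": [
    {"offset":[8.8,8.1,-2.2],"spin":0},
    {"offset":[8.8,8.1,-2.2],"spin":0},
    {"offset":[8.8,8.1,-2.2],"spin":0},
    {"offset":[8.8,8.1,-2.2],"spin":0},
    {"offset":[8.8,8.1,-2.2],"spin":0}
  ]
}}

```text
time_s: 1.88
eef_pos: [485.7, -196.1, 120.0]
ee_rot: [-0.0, 0.973, 0.231, -0.0]
force: [0.3, -1.1, -0.4]
grip_width: 0.18
grip_force: 0.0
```

```bash
cat >> h.py <<'E'
from scipy.spatial.transform import Rotation as Ro
def wpose():
    s=ctrl.sense(); q=np.array(s["ee_rot"]); R=Ro.from_quat([q[1],q[2],q[3],q[0]]).as_matrix()
    T=np.eye(4); T[:3,:3]=R; T[:3,3]=s["eef_pos"]; return s,T
def wun(T,u,v,z):
    c=ctrl.calibration("wrist"); C=T@np.array(c["mount"])
    x,y=(u-c["cx"])/c["fx"],(v-c["cy"])/c["fy"]; r=np.hypot(x,y)
    d=np.array([np.sin(r)*x/max(r,1e-9),np.sin(r)*y/max(r,1e-9),np.cos(r)])
    w=C[:3,:3]@d; o=C[:3,3]; return o+(z-o[2])/w[2]*w
E
python3 - <<'E'
from h import *
s,T=wpose(); im,d=cap("wrist"); cv2.imwrite("pics/w0.png",im[:,:,::-1]); np.savez("pics/w0.npz",im=im,T=T)
print(s["eef_pos"],s["force"])
for q in ["brass_block","rail","stop","lip","home"]:
    for r in ctrl.place_of("wrist",q)[:3]: print(q,np.round(r["uv"]),round(r["conf"],2),np.round(wun(T,*r["uv"],12),1))
E
```

```text
[ 485.69250421 -196.12622123  119.97942673] [ 0.25351722 -1.13788506 -0.40922799]
brass_block [138. 232.] 0.89 [351.8 -42.4  12. ]
brass_block [226.  78.] 0.62 [539.9 -75.9  12. ]
brass_block [254. 294.] 0.41 [ 348.3 -188.7   12. ]
lip [129.   9.] 0.74 [568.7  62.9  12. ]
home [196.  94.] 0.45 [514.9 -54.1  12. ]
```

View pics/w0.png

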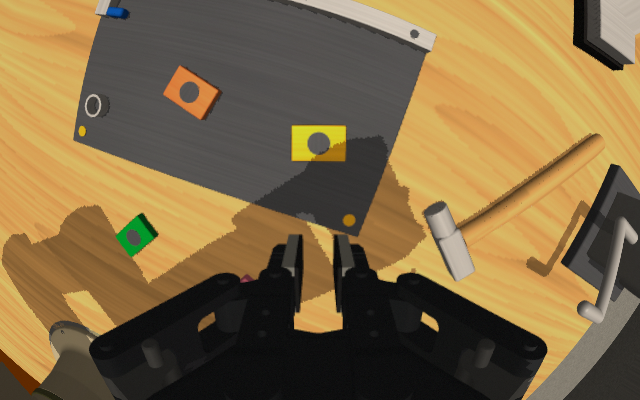

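The wrist view shows the brass block at (318,143), square to and centred on the fingers at (319,250). Copper is off at (191,92).

Run:
```python
from h import *
f=np.load("pics/w0.npz"); im=f["im"]; T=f["T"]
hsv=cv2.cvtColor(im,cv2.COLOR_RGB2HSV); m=cv2.inRange(hsv,np.array((18,150,60)),np.array((35,255,255)))
m[:115]=0;m[170:]=0;m[:,:280]=0;m[:,355:]=0
c=cv2.convexHull(max(cv2.findContours(m,0,1)[0],key=cv2.contourArea))[:,0]
print(cv2.minAreaRect(np.array([wun(T,u,v,24)[:2] for u,v in c],np.float32)))
# rail inner top edge: dark->bright along columns
g=im.max(2).astype(int); s=im.max(2).astype(int)-im.min(2)
P=[]
for u in range(300,420,10):
    col=[v for v in range(0,110) if g[v,u]>140 and s[v,u]<40]
    if col: P.append(wun(T,u,max(col)+.5,26)[:2])
P=np.array(P); l=cv2.fitLine(P.astype(np.float32),2,0,.01,.01).ravel(); print(np.round(P,1).tolist(),l,np.degrees(np.arctan2(-l[0],l[1])))
```

```text
((523.1937255859375, -177.9635009765625), (31.570579528808594, 47.172332763671875), 26.76169776916504)
[[627.8, -108.0], [628.9, -117.0], [630.2, -125.9], [631.5, -134.8], [633.0, -143.6], [633.7, -152.7], [635.4, -161.5], [636.4, -170.6], [637.5, -179.8], [638.7, -189.0], [640.1, -198.3], [641.6, -207.7]] [ 1.3556118e-01 -9.9076897e-01  6.3457166e+02 -1.5740714e+02] -172.20892
```

Emit:
{"api": "send_rows", "payload": {
  "targets": [
    {"offset":[0,0,-4],"spin":0},
    {"offset":[0,0,-8],"spin":0},
    {"offset":[0,0,-9.5],"spin":0},
    {"offset":[0,0,-10.3],"spin":0},
    {"offset":[0,0,-10.3],"spin":0}
  ]
}}

```text
time_s: 2.6
eef_pos: [484.3, -197.7, 16.5]
ee_rot: [-0.001, 0.973, 0.229, -0.001]
force: [0.3, 0.9, 0.1]
grip_width: 0.183
grip_force: 0.0
```

Run:
```python
from h import *
s,T=wpose(); im,d=cap("wrist"); cv2.imwrite("pics/w1.png",im[:,:,::-1]); print(s["force"],s["eef_pos"])
```

```text
[0.31001355 0.88868967 0.12380719] [ 484.30951113 -197.70978      16.49994045]
```

View pics/w1.png

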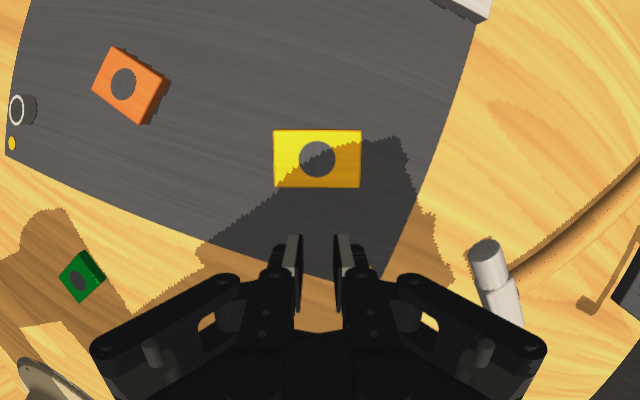

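The fingertips are 16.5 mm above the table, just behind the block, which sits at (317,158) and is centred.

Emit:
{"api": "send_rows", "payload": {
  "targets": [
    {"offset":[0.9,0.45,0],"spin":0},
    {"offset":[1.6,0.8,0],"spin":0},
    {"offset":[2.4,1.1,0],"spin":-0.04},
    {"offset":[3.2,1.2,0],"spin":-0.1},
    {"offset":[4.0,1.3,0],"spin":-0.16},
    {"offset":[4.8,1.4,0],"spin":-0.22},
    {"offset":[5.6,1.5,0],"spin":-0.28},
    {"offset":[6.4,1.6,0],"spin":-0.33}
  ]
}}

```text
time_s: 3.32
eef_pos: [550.7, -181.2, 18.8]
ee_rot: [0.001, 0.998, 0.066, 0.001]
force: [-0.1, -0.0, -0.2]
grip_width: 0.182
grip_force: 0.0
```

```bash
cat >> h.py <<'E'
YAW=np.radians(7.85); N=np.array([np.cos(YAW),np.sin(YAW)]); TT=np.array([-N[1],N[0]])
def look(name,lo=(18,130,50)):
    s,T=wpose(); im,d=cap("wrist"); cv2.imwrite(f"pics/{name}.png",im[:,:,::-1])
    hsv=cv2.cvtColor(im,cv2.COLOR_RGB2HSV); m=cv2.inRange(hsv,np.array(lo),np.array((35,255,255)))
    best=None
    for c in cv2.findContours(m,0,1)[0]:
        if cv2.contourArea(c)<500: continue
        P=np.array([wun(T,u,v,24)[:2] for u,v in cv2.convexHull(c)[:,0]],np.float32); r=cv2.minAreaRect(P)
        w=sorted(r[1])
        if 24<w[0]<40 and 38<w[1]<58:
            p=np.array(r[0]); print("block n,t",np.round([p@N,p@TT],1),"size",np.round(r[1],1),"ang-yaw",round(r[2]-7.85,1))
    p=s["eef_pos"][:2]; x=T[:2,0]; print("tcp n,t",np.round([p@N,p@TT],1),"z",s["eef_pos"][2].round(1),"toolx-yaw",round(np.degrees(np.arctan2(x[1],x[0]))-7.85,1),"F",s["force"].round(1),"t",s["time_s"])
E
python3 -c "
from h import *
look('w2')"
```

```text
block n,t [ 482.9 -362.7] size [46.8 29.5] ang-yaw 59.2
tcp n,t [ 520.8 -254.8] z 18.8 toolx-yaw -0.3 F [-0.1 -0.  -0.2] t 3.3167
```

View pics/w2.png

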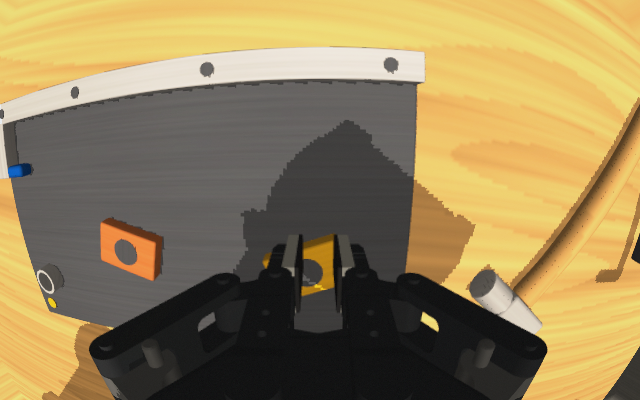

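Run:
```python
from h import *
im,d=cap("scene")
cv2.imwrite("pics/s2.png",cv2.resize(im[80:270,180:400,::-1],None,fx=3,fy=3,interpolation=cv2.INTER_CUBIC))
s,T=wpose()
for uv in [(310,270),(265,262),(335,236),(335,290),(300,297)]: 
    p=wun(T,*uv,24)[:2]; print(uv,p.round(1),(p@N).round(1),(p@TT).round(1))
print(s["eef_pos"],s["force"])
```

```text
(310, 270) [ 526.5 -180.2] 496.9 -250.5
(265, 262) [ 527.9 -152.5] 502.1 -223.1
(335, 236) [ 550.8 -191.8] 519.5 -265.3
(335, 290) [ 514.  -197.6] 482.2 -266.0
(300, 297) [ 505.7 -176.4] 476.9 -243.8
[ 550.88877022 -181.22906208   18.58368305] [-0.04056548 -0.33188105 -0.2665005 ]
```

View pics/s2.png

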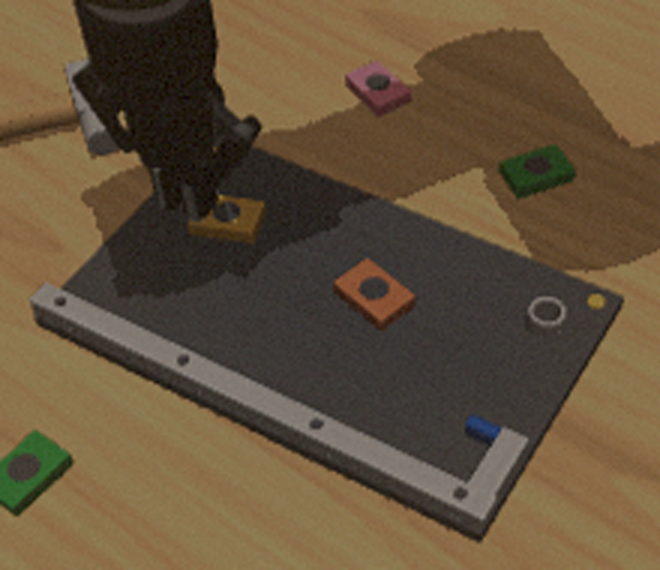

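The fingers passed over the block: at this opening the tips stand higher than assumed. The block at (310,270) has barely moved. I'll back off, look again, then find the plate by touch.

Emit:
{"api": "send_rows", "payload": {
  "targets": [
    {"offset":[0,0,3],"spin":0},
    {"offset":[0,0,6],"spin":0.1},
    {"offset":[-3,-1,6],"spin":0.2},
    {"offset":[-6.8,-2.1,6],"spin":0.3},
    {"offset":[-6.8,-2.1,6],"spin":0.3},
    {"offset":[-6.8,-2.1,6],"spin":0.3}
  ]
}}

```text
time_s: 3.92
eef_pos: [480.3, -202.8, 78.4]
ee_rot: [0.0, 0.977, 0.215, 0.0]
force: [0.1, -0.1, 0.6]
grip_width: 0.181
grip_force: 0.0
```

```bash
python3 -c "
from h import *
look('w3')"
```

```text
block n,t [ 337.1 -302.1] size [25.9 47. ] ang-yaw 39.5
block n,t [ 494.1 -247.8] size [31.7 47.3] ang-yaw 18.3
tcp n,t [ 448.1 -266.5] z 78.4 toolx-yaw 17.0 F [ 0.1 -0.1  0.6] t 3.9167
```

Emit:
{"api": "send_rows", "payload": {
  "targets": [
    {"offset":[-0.15,0.3,-3],"spin":0.02},
    {"offset":[-0.15,0.3,-5.5],"spin":0.02},
    {"offset":[-0.15,0.3,-6],"spin":0.02},
    {"offset":[-0.15,0.3,-6.3],"spin":0.02},
    {"offset":[-0.15,0.3,-6.5],"spin":0.02},
    {"offset":[-0.15,0.3,-6.6],"spin":0.02},
    {"offset":[-0.15,0.3,-6.7],"spin":0.02},
    {"offset":[-0.15,0.3,-6.7],"spin":0.02}
  ]
}}

```text
time_s: 4.63
eef_pos: [480.0, -199.8, 11.1]
ee_rot: [0.0, 0.974, 0.225, 0.0]
force: [0.5, 0.4, 0.2]
grip_width: 0.179
grip_force: 0.0
```

Emit:
{"api": "send_rows", "payload": {
  "targets": [
    {"offset":[0,0,-0.1],"spin":0},
    {"offset":[0,0,-0.2],"spin":0},
    {"offset":[0,0,-0.3],"spin":0},
    {"offset":[0,0,-0.3],"spin":0}
  ]
}}

```text
time_s: 4.97
eef_pos: [479.5, -199.5, 7.4]
ee_rot: [-0.0, 0.974, 0.225, -0.0]
force: [-0.3, -0.5, -1.0]
grip_width: 0.182
grip_force: 0.0
```

Emit:
{"api": "send_rows", "payload": {
  "targets": [
    {"offset":[0,0,-0.1],"spin":0},
    {"offset":[0,0,-0.2],"spin":0},
    {"offset":[0,0,-0.2],"spin":0},
    {"offset":[0,0,-0.2],"spin":0}
  ]
}}

```text
time_s: 5.3
eef_pos: [479.5, -199.5, 5.4]
ee_rot: [-0.0, 0.974, 0.225, -0.0]
force: [-0.6, -0.4, -0.1]
grip_width: 0.181
grip_force: 0.0
```

Emit:
{"api": "send_rows", "payload": {
  "targets": [
    {"offset":[0,0,-0.1],"spin":0},
    {"offset":[0,0,-0.2],"spin":0},
    {"offset":[0,0,-0.2],"spin":0}
  ]
}}

```text
time_s: 5.55
eef_pos: [479.4, -199.5, 3.2]
ee_rot: [-0.0, 0.974, 0.225, -0.0]
force: [-0.2, -0.9, 0.3]
grip_width: 0.18
grip_force: 0.0
```

Run:
```python
from h import *
look('w4')
im,d=cap("wrist"); cv2.imwrite("pics/w4c.png",cv2.resize(im[120:330,200:440,::-1],None,fx=2.5,fy=2.5,interpolation=cv2.INTER_CUBIC))
print(np.array(ctrl.calibration("wrist")["mount"]).round(2))
```

```text
block n,t [ 494.5 -247.8] size [31.3 47. ] ang-yaw 18.1
block n,t [ 685.3 -427.6] size [39.9 46.7] ang-yaw 4.5
tcp n,t [ 447.7 -263.1] z 3.2 toolx-yaw 18.1 F [-0.2 -0.9  0.3] t 5.55
[[  -0.     -0.96   -0.27   68.75]
 [   1.     -0.      0.      0.48]
 [  -0.     -0.27    0.96 -171.37]
 [   0.      0.      0.      1.  ]]
```

View pics/w4c.png

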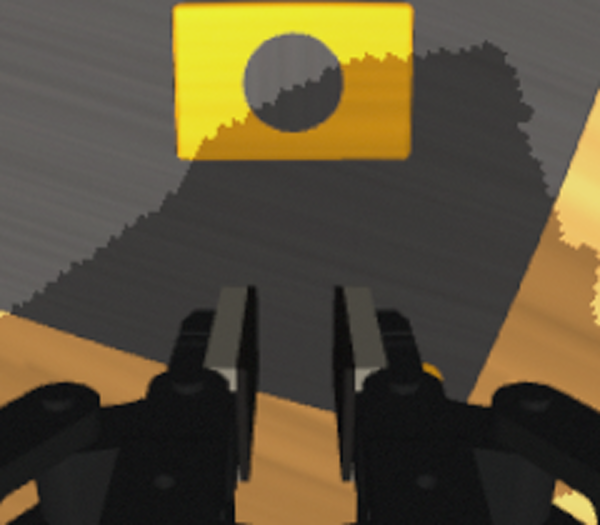

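The block is ahead at (293,80) in the crop and the fingertips end at about (240–380,290) with no plate contact yet. I'll use depth to get the true tip height.

Run:
```python
from h import *
c=ctrl.calibration("wrist"); M=np.array(c["mount"]); im,d=cap("wrist")
v,u=np.mgrid[210:400,200:440]; z=d[210:400,200:440]
x,y=(u-c["cx"])/c["fx"],(v-c["cy"])/c["fy"]; r=np.hypot(x,y)
P=np.stack([np.tan(r)*x/r*z,np.tan(r)*y/r*z,z],-1)@M[:3,:3].T+M[:3,3]
g=im[210:400,200:440]
ok=(z>0)&(abs(P[...,1])<50)
for lo in np.arange(-60,12,4):
    k=ok&(P[...,2]>=lo)&(P[...,2]<lo+4)&(P[...,0]<40)
    if k.sum()>5: q=P[k]; print(lo,k.sum(),"x",np.percentile(q[:,0],[1,50,99]).round(1),"y",np.percentile(q[:,1],[1,20,80,99]).round(1))
```

```text
-60 306 x [ 0.5 10.3 11.7] y [-20.4 -13.   13.8  21.1]
-56 264 x [-10.7   7.2  11.5] y [-20.4 -13.4  14.8  21.4]
-52 312 x [-4.9  7.3 11.5] y [-20.7 -13.1  14.8  21.4]
-48 217 x [-9.6 10.6 11.6] y [-20.7 -15.8  14.7  21.5]
-44 269 x [-9.1  7.2 11.5] y [-20.1 -13.5  14.3  21.2]
-40 221 x [ 2.2  8.7 11.6] y [-19.6 -12.1  14.3  21.1]
-36 108 x [-8.1 10.9 11.5] y [-18.7 -13.3  13.1  18.9]
-32 51 x [-10.7  -3.9  10.7] y [-11.6  -7.1   8.3  13.4]
-12 386 x [-28.3   2.   15.2] y [-48.7 -25.5  35.1  48.7]
-8 7789 x [-29.8   0.4  14.7] y [-48.8 -30.8  33.8  48.9]
0 83 x [-79.7 -55.1 -26.2] y [-48.9 -14.   10.9  49.3]
4 2275 x [-81.6 -56.8 -24.5] y [-49.4 -12.9   7.5  48.6]
```

Depth shows the real tips about 33 mm behind the stated TCP, so the block was simply flown over. I'll descend further, carefully and by force.

Emit:
{"api": "send_rows", "payload": {
  "targets": [
    {"offset":[0,0,-0.2],"spin":0},
    {"offset":[0,0,-0.4],"spin":0},
    {"offset":[0,0,-0.6],"spin":0},
    {"offset":[0,0,-0.8],"spin":0},
    {"offset":[0,0,-0.8],"spin":0}
  ]
}}

```text
time_s: 6.12
eef_pos: [479.3, -199.4, -5.0]
ee_rot: [-0.0, 0.974, 0.225, -0.0]
force: [-0.5, -0.0, 0.0]
grip_width: 0.184
grip_force: 0.0
```

```bash
cat >> h.py <<'E'
def tips():
    c=ctrl.calibration("wrist"); M=np.array(c["mount"]); im,d=cap("wrist")
    v,u=np.mgrid[180:330,230:410]; z=d[180:330,230:410]
    x,y=(u-c["cx"])/c["fx"],(v-c["cy"])/c["fy"]; r=np.hypot(x,y)
    P=np.stack([np.tan(r)*x/r*z,np.tan(r)*y/r*z,z],-1)@M[:3,:3].T+M[:3,3]
    s,T=wpose(); W=P@T[:3,:3].T+T[:3,3]
    H=W[...,2]; k=(z>0)&(abs(P[...,1])<25)&(P[...,0]<14)&(P[...,0]>-15)
    print("heights hist",np.histogram(H[k],bins=[0,8,11,14,17,20,23,26,29,32,36,40,45,50,60])); return P,H,d
E
python3 -c "
from h import *
tips(); print(ctrl.sense()['eef_pos'],ctrl.sense()['force'])"
```

```text
heights hist (array([   0, 2100,  689,    0,    0,    0,   29,   54,  116,  232,  278,
        300,  370,  640]), array([ 0,  8, 11, 14, 17, 20, 23, 26, 29, 32, 36, 40, 45, 50, 60]))
[ 479.39349462 -199.43556458   -4.81184383] [ 0.95103401 -0.11801552  1.1964282 ]
```

Emit:
{"api": "send_rows", "payload": {
  "targets": [
    {"offset":[0,0,-0.3],"spin":0},
    {"offset":[0,0,-0.6],"spin":0},
    {"offset":[0,0,-0.8],"spin":0},
    {"offset":[0,0,-0.8],"spin":0}
  ]
}}

```text
time_s: 6.5
eef_pos: [479.2, -199.4, -13.1]
ee_rot: [-0.0, 0.974, 0.225, -0.0]
force: [-0.4, -0.9, -0.5]
grip_width: 0.18
grip_force: 0.0
```

```bash
python3 -c "
from h import *
tips(); look('w5')"
```

```text
heights hist (array([   0, 1992,  659,   19,   48,   82,  159,  187,  222,  189,  332,
        374,  297, 1010]), array([ 0,  8, 11, 14, 17, 20, 23, 26, 29, 32, 36, 40, 45, 50, 60]))
block n,t [ 494.5 -247.8] size [31.3 47. ] ang-yaw 18.1
tcp n,t [ 447.7 -263. ] z -12.8 toolx-yaw 18.2 F [-0.3  0.7  0.6] t 6.55
```

Emit:
{"api": "send_rows", "payload": {
  "targets": [
    {"offset":[1.0,0.5,0],"spin":0},
    {"offset":[1.8,0.9,0],"spin":0},
    {"offset":[2.5,1.2,0],"spin":0},
    {"offset":[3.2,1.4,0],"spin":-0.04},
    {"offset":[3.9,1.5,0],"spin":-0.08},
    {"offset":[4.6,1.6,0],"spin":-0.14},
    {"offset":[4.6,1.6,0],"spin":-0.14}
  ]
}}

```text
time_s: 7.18
eef_pos: [527.1, -183.0, -12.5]
ee_rot: [0.0, 0.988, 0.156, 0.0]
force: [-0.2, -0.1, 0.4]
grip_width: 0.18
grip_force: 0.0
```

```bash
python3 -c "
from h import *
look('w6')"
```

```text
block n,t [ 525.9 -248. ] size [32.5 47.2] ang-yaw 10.0
tcp n,t [ 497.1 -253.3] z -12.5 toolx-yaw 10.1 F [-0.2 -0.1  0.4] t 7.1833
```

The block now follows the fingers squarely. Pushing on to the rail.

Emit:
{"api": "send_rows", "payload": {
  "targets": [
    {"offset":[0.8,0.1,0],"spin":-0.04},
    {"offset":[1.6,0.2,0],"spin":-0.08},
    {"offset":[2.4,0.3,0],"spin":-0.12},
    {"offset":[3.2,0.4,0],"spin":-0.15},
    {"offset":[4.0,0.5,0],"spin":-0.175},
    {"offset":[4.8,0.6,0],"spin":-0.18},
    {"offset":[5.3,0.7,0],"spin":-0.18},
    {"offset":[5.3,0.7,0],"spin":-0.18}
  ]
}}

```text
time_s: 7.9
eef_pos: [579.3, -176.3, -12.6]
ee_rot: [0.0, 0.998, 0.068, 0.0]
force: [0.1, -1.1, 0.0]
grip_width: 0.187
grip_force: 0.0
```

```bash
python3 -c "
from h import *
look('w7')"
```

```text
block n,t [ 579.  -253.4] size [32.9 47.1] ang-yaw 0.1
tcp n,t [ 549.8 -253.7] z -12.6 toolx-yaw -0.1 F [ 0.1 -1.1  0. ] t 7.9
```

Emit:
{"api": "send_rows", "payload": {
  "targets": [
    {"offset":[0.5,0.07,0],"spin":0},
    {"offset":[0.9,0.12,0],"spin":0},
    {"offset":[1.1,0.15,0],"spin":0},
    {"offset":[1.25,0.17,0],"spin":0},
    {"offset":[1.35,0.18,0],"spin":0},
    {"offset":[1.35,0.18,0],"spin":0}
  ]
}}

```text
time_s: 8.45
eef_pos: [592.2, -174.8, -12.5]
ee_rot: [0.0, 0.998, 0.067, 0.0]
force: [0.5, 0.2, 0.0]
grip_width: 0.18
grip_force: 0.0
```

```bash
python3 -c "
from h import *
look('w8')"
```

```text
block n,t [ 591.2 -253.7] size [32.5 47.1] ang-yaw -0.1
tcp n,t [ 562.8 -254. ] z -12.5 toolx-yaw -0.2 F [0.5 0.2 0. ] t 8.45
```

Emit:
{"api": "send_rows", "payload": {
  "targets": [
    {"offset":[0.1,0.01,0],"spin":0},
    {"offset":[0.2,0.03,0],"spin":0},
    {"offset":[0.2,0.03,0],"spin":0},
    {"offset":[0.2,0.03,0],"spin":0}
  ]
}}

```text
time_s: 8.83
eef_pos: [593.9, -174.6, -12.5]
ee_rot: [0.0, 0.998, 0.067, -0.0]
force: [-2.3, -2.1, 0.6]
grip_width: 0.18
grip_force: 1.3
```

Emit:
{"api": "send_rows", "payload": {
  "targets": [
    {"offset":[0.1,0.01,0],"spin":0},
    {"offset":[0.15,0.02,0],"spin":0},
    {"offset":[0.15,0.02,0],"spin":0}
  ]
}}

```text
time_s: 9.08
eef_pos: [594.0, -174.6, -12.6]
ee_rot: [-0.0, 0.998, 0.067, -0.002]
force: [-11.0, -3.0, 5.7]
grip_width: 0.181
grip_force: 5.6
```

```bash
python3 -c "
from h import *
look('w9')"
```

```text
block n,t [ 592.3 -253.8] size [30.8 47.1] ang-yaw -0.1
tcp n,t [ 564.6 -254. ] z -12.6 toolx-yaw -0.2 F [-11.   -3.    5.7] t 9.0833
```

The block is flush on the rail, held against it with 11 N and with 0° angle error. Back off, lift, and go round behind its -y end with the fingers shut.

Emit:
{"api": "send_rows", "payload": {
  "targets": [
    {"offset":[-0.7,-0.1,0],"spin":0},
    {"offset":[-2.0,-0.27,0],"spin":0},
    {"offset":[-2.0,-0.27,3],"spin":0},
    {"offset":[-2.0,-0.27,6],"spin":0}
  ]
}}

```text
time_s: 9.47
eef_pos: [574.3, -176.5, 47.0]
ee_rot: [-0.001, 0.998, 0.067, -0.001]
force: [0.6, 0.3, 0.7]
grip_width: 0.181
grip_force: 0.0
```

Emit:
{"api": "send_rows", "payload": {
  "targets": [
    {"offset":[2.0,-4.3,0],"spin":0},
    {"offset":[5.4,-4.2,0],"spin":0},
    {"offset":[5.4,-4.2,0],"spin":0},
    {"offset":[5.4,-4.2,0],"spin":0},
    {"offset":[5.4,-4.2,0],"spin":0}
  ],
  "grip": 0,
  "squeeze": 40
}}

```text
time_s: 9.88
eef_pos: [629.0, -218.4, 46.9]
ee_rot: [-0.0, 0.998, 0.067, -0.0]
force: [-0.8, -0.2, 1.0]
grip_width: -0.003
grip_force: 0.0
```

Run:
```python
from h import *
look('w10',lo=(18,100,40)); P,H,d=tips()
for lo in range(45,90,3):
    k=(H>=lo)&(H<lo+3)&(abs(P[...,1])<40)&(P[...,0]>-15)&(P[...,0]<14)
    if k.sum()>3: q=P[k]; print(lo,k.sum(),q[:,0].min().round(1),q[:,0].max().round(1),q[:,1].min().round(1),q[:,1].max().round(1))
```

```text
block n,t [ 592. -255.] size [31.  48.7] ang-yaw -0.2
tcp n,t [ 593.3 -302.2] z 46.9 toolx-yaw -0.2 F [-0.8 -0.2  1. ] t 9.8833
heights hist (array([   7, 1302,  519,   12,   19,   54,    5,    0,    0,    0,    0,
          0,    0,    0]), array([ 0,  8, 11, 14, 17, 20, 23, 26, 29, 32, 36, 40, 45, 50, 60]))
78 4 10.8 11.0 -5.7 4.9
81 86 6.4 11.8 -11.4 10.2
84 119 6.7 11.5 -12.6 13.3
87 173 6.2 11.8 -13.3 13.7
```

View pics/w10.png

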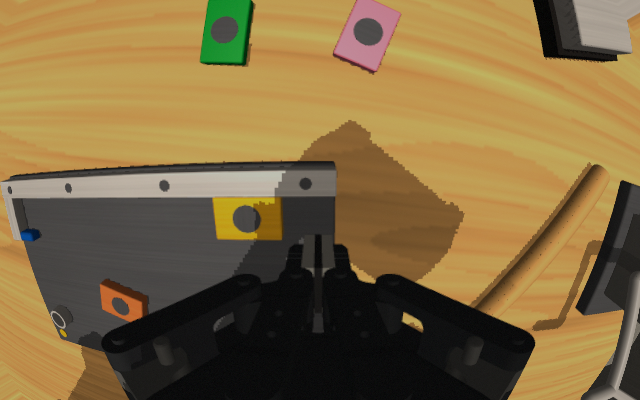

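The block lies along the rail at (248,218). The shut fingers are behind its -y end, over the plate at (318,240). Lowering now.

Emit:
{"api": "send_rows", "payload": {
  "targets": [
    {"offset":[0,0,-3],"spin":0},
    {"offset":[0,0,-5],"spin":0},
    {"offset":[0,0,-5.8],"spin":0},
    {"offset":[0,0,-6.2],"spin":0},
    {"offset":[0,0,-6.2],"spin":0},
    {"offset":[0,0,-6.2],"spin":0}
  ]
}}

```text
time_s: 10.48
eef_pos: [630.1, -219.2, -13.2]
ee_rot: [0.0, 0.998, 0.067, 0.001]
force: [-0.2, 0.9, 0.1]
grip_width: -0.003
grip_force: 0.0
```

```bash
python3 -c "
from h import *
look('w11',lo=(18,100,40)); tips()"
```

```text
block n,t [ 592.5 -255.5] size [30.9 49.1] ang-yaw 0.2
tcp n,t [ 594.2 -303.2] z -13.2 toolx-yaw -0.2 F [-0.2  0.9  0.1] t 10.4833
heights hist (array([  2, 856, 117,   0,   1,  73, 160, 152, 167, 223, 237, 342, 234,
       996]), array([ 0,  8, 11, 14, 17, 20, 23, 26, 29, 32, 36, 40, 45, 50, 60]))
```

Emit:
{"api": "send_rows", "payload": {
  "targets": [
    {"offset":[-0.2,0,-0.3],"spin":0},
    {"offset":[-0.2,0,-0.3],"spin":0},
    {"offset":[-0.3,0.7,-0.3],"spin":0},
    {"offset":[-0.4,1.4,-0.3],"spin":0},
    {"offset":[-0.5,2.1,-0.3],"spin":0},
    {"offset":[-0.6,2.8,-0.3],"spin":0},
    {"offset":[-0.7,3.5,-0.3],"spin":0},
    {"offset":[-0.78,4.2,-0.3],"spin":0}
  ]
}}

```text
time_s: 11.25
eef_pos: [621.6, -176.1, -17.5]
ee_rot: [0.0, 0.998, 0.067, -0.0]
force: [-1.0, -3.4, 0.1]
grip_width: 0.002
grip_force: 1.1
```

```bash
python3 -c "
from h import *
look('w12',lo=(18,100,40)); tips()"
```

```text
block n,t [ 592.4 -223.8] size [31. 48.] ang-yaw 0.3
tcp n,t [ 591.7 -259.4] z -17.5 toolx-yaw -0.2 F [-1.  -3.4  0.1] t 11.25
heights hist (array([   0, 1023,  177,   50,  111,  938,  331,  138,  194,  229,  288,
        238,  549, 1498]), array([ 0,  8, 11, 14, 17, 20, 23, 26, 29, 32, 36, 40, 45, 50, 60]))
```

Emit:
{"api": "send_rows", "payload": {
  "targets": [
    {"offset":[-0.15,1.1,0],"spin":0},
    {"offset":[-0.3,2.2,0],"spin":0},
    {"offset":[-0.45,3.3,0],"spin":0},
    {"offset":[-0.6,4.4,0],"spin":0},
    {"offset":[-0.75,5.5,0],"spin":0},
    {"offset":[-0.9,6.6,0],"spin":0},
    {"offset":[-1.05,7.7,0],"spin":0},
    {"offset":[-1.2,8.8,0],"spin":0}
  ]
}}

```text
time_s: 12.02
eef_pos: [609.5, -87.9, -17.5]
ee_rot: [0.0, 0.998, 0.067, -0.0]
force: [-1.5, -3.8, 2.4]
grip_width: 0.0
grip_force: 2.1
```

```bash
python3 -c "
from h import *
look('w13',lo=(18,100,40))"
```

```text
block n,t [ 592.2 -135. ] size [30.7 48.2] ang-yaw 0.1
tcp n,t [ 591.7 -170.4] z -17.5 toolx-yaw -0.2 F [-1.5 -3.8  2.4] t 12.0167
```

Emit:
{"api": "send_rows", "payload": {
  "targets": [
    {"offset":[-0.15,1.1,0],"spin":0},
    {"offset":[-0.3,2.2,0],"spin":0},
    {"offset":[-0.45,3.3,0],"spin":0},
    {"offset":[-0.6,4.4,0],"spin":0},
    {"offset":[-0.75,5.5,0],"spin":0},
    {"offset":[-0.9,6.6,0],"spin":0},
    {"offset":[-1.04,7.6,0],"spin":0},
    {"offset":[-1.1,8.1,0],"spin":0}
  ]
}}

```text
time_s: 12.73
eef_pos: [598.3, -6.4, -17.6]
ee_rot: [-0.0, 0.998, 0.067, -0.0]
force: [-2.0, -5.2, 2.8]
grip_width: -0.001
grip_force: 2.8
```

```bash
python3 -c "
from h import *
look('w14',lo=(18,100,40))
s,T=wpose()
for q in ['stop','lip','home']:
    for r in ctrl.place_of('wrist',q)[:2]:
        p=wun(T,*r['uv'],12)[:2]; print(q,np.round(r['uv']),round(r['conf'],2),(p@N).round(1),(p@TT).round(1))"
```

```text
block n,t [591.9 -52.8] size [31.2 48.2] ang-yaw 0.2
tcp n,t [591.8 -88.1] z -17.6 toolx-yaw -0.1 F [-2.  -5.2  2.8] t 12.7333
stop [146. 221.] 0.78 607.2 5.8
lip [190. 282.] 0.72 571.1 -16.1
lip [247. 251.] 0.59 591.8 -51.9
home [190. 247.] 0.92 593.0 -20.0
```

Emit:
{"api": "send_rows", "payload": {
  "targets": [
    {"offset":[-0.1,0.7,0],"spin":0},
    {"offset":[-0.19,1.4,0],"spin":0},
    {"offset":[-0.29,2.1,0],"spin":0},
    {"offset":[-0.37,2.7,0],"spin":0},
    {"offset":[-0.41,3.0,0],"spin":0},
    {"offset":[-0.44,3.2,0],"spin":0},
    {"offset":[-0.44,3.2,0],"spin":0}
  ]
}}

```text
time_s: 13.52
eef_pos: [594.2, 24.6, -17.5]
ee_rot: [-0.0, 0.998, 0.067, -0.0]
force: [0.5, 0.6, -0.6]
grip_width: 0.002
grip_force: 0.0
```

```bash
python3 -c "
from h import *
look('w15',lo=(18,100,40))"
```

```text
block n,t [591.8 -20.6] size [31.  48.1] ang-yaw 0.2
tcp n,t [592.  -56.8] z -17.5 toolx-yaw -0.2 F [ 0.5  0.6 -0.6] t 13.5167
```

Emit:
{"api": "send_rows", "payload": {
  "targets": [
    {"offset":[-0.01,0.1,0],"spin":0},
    {"offset":[-0.03,0.2,0],"spin":0},
    {"offset":[-0.04,0.3,0],"spin":0},
    {"offset":[-0.04,0.3,0],"spin":0}
  ]
}}

```text
time_s: 13.9
eef_pos: [594.2, 26.1, -17.4]
ee_rot: [0.001, 0.998, 0.067, 0.0]
force: [0.9, -4.9, -0.6]
grip_width: 0.001
grip_force: 2.4
```

Emit:
{"api": "send_rows", "payload": {
  "targets": [
    {"offset":[-0.01,0.1,0],"spin":0},
    {"offset":[-0.03,0.2,0],"spin":0},
    {"offset":[-0.03,0.2,0],"spin":0}
  ]
}}

```text
time_s: 14.15
eef_pos: [594.3, 26.5, -17.2]
ee_rot: [0.002, 0.998, 0.067, 0.001]
force: [0.4, -14.5, -1.0]
grip_width: 0.001
grip_force: 6.3
```

```bash
python3 -c "
from h import *
look('w16',lo=(18,100,40))"
```

```text
block n,t [591.7 -19.6] size [31.4 48. ] ang-yaw -0.0
tcp n,t [592.3 -54.9] z -17.2 toolx-yaw -0.2 F [  0.4 -14.5  -1. ] t 14.15
```

Firm stop at 14.5 N with the block square. Backing off, lifting and checking.

Emit:
{"api": "send_rows", "payload": {
  "targets": [
    {"offset":[0.05,-0.6,0],"spin":0},
    {"offset":[0.2,-2,0],"spin":0},
    {"offset":[0.2,-2,4],"spin":0},
    {"offset":[0,-2,8],"spin":0},
    {"offset":[-5,-3,8],"spin":0},
    {"offset":[-6,-3,8],"spin":0},
    {"offset":[-6,-3,8],"spin":0},
    {"offset":[-6,-3,8],"spin":0}
  ]
}}

```text
time_s: 14.87
eef_pos: [533.5, -1.5, 62.9]
ee_rot: [-0.0, 0.998, 0.066, 0.0]
force: [0.1, 0.4, 0.9]
grip_width: 0.002
grip_force: 0.0
```

Run:
```python
from h import *
look('w17',lo=(18,100,40))
s,T=wpose(); im,d=cap("wrist")
for q in ['brass_block','stop','lip','home']:
    for r in ctrl.place_of('wrist',q)[:3]:
        p=wun(T,*r['uv'],12)[:2]; print(q,np.round(r['uv']),round(r['conf'],2),(p@N).round(1),(p@TT).round(1))
r=ctrl.place_of('wrist','home')[0]["uv"]; u,v=int(r[0]),int(r[1]); a,b=max(v-60,0),max(u-80,0)
cv2.imwrite("pics/w17c.png",cv2.resize(im[a:a+120,b:b+160,::-1],None,fx=5,fy=5,interpolation=cv2.INTER_CUBIC))
```

```text
block n,t [590.9 -20. ] size [31.7 49.3] ang-yaw 0.2
tcp n,t [528.3 -74.4] z 62.9 toolx-yaw -0.2 F [0.1 0.4 0.9] t 14.8667
brass_block [576.  17.] 0.88 710.2 -318.1
brass_block [240. 124.] 0.7 590.5 -18.7
stop [209. 103.] 0.94 607.3 5.2
lip [240. 150.] 0.84 571.6 -17.7
home [206. 102.] 0.58 608.7 7.4
```

View pics/w17c.png

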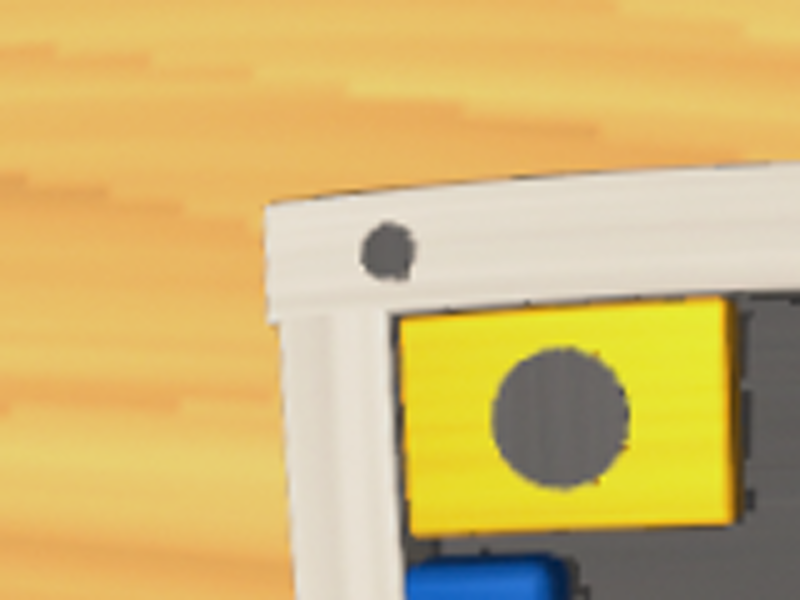

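The block is in the corner pocket, at about (565,415) in the crop. It sits flush to the rail and the end stop with only a hairline shadow, and clears the blue lip. The hand is away, so I'm handing it in.

```bash
python3 -c "
from h import *
print(ctrl.finish_job())"
```

```text
the job is handed in; nothing more can be done
None
```

I handed the job in with the brass block flat in the corner pocket, flush against the rail and end stop in the last close view and the hand clear of it; the copper block and the ring were never touched, and no verdict came back.

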